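Switch on the gift counter

ROBOT

A 6-joint arm with a two-finger parallel gripper is mounted at the origin on the work surface. World frame = base frame: x ahead of the robot, y to its left, z up, the work surface at z = 0. Lengths are in mm, angles in rad, forces in N, time in s.
With the tool pointing down it reaches from about 275 to 850 mm from the base axis. Payload 19 kg.
Tool frame: the origin (TCP) lies at the very end of the fingers, on their centre line; the grasp point (between the pads) lies 19 mm behind it; z points along the fingers, y is the line along which they close (so a half turn about z gives the same grasp; the last joint's range is limited). The gripper opens to 85 mm and grips with 20 to 120 N. Pads are 22 mm wide; open, the fingers measure 114 mm over their backs; the gripper's body (76 mm by 85 mm) begins 54 mm behind the grasp point. The pads swing forward as they close: fully open they stand 13 mm farther back than shut.
Start: joints at [1.211, 0.15, 1.437, -0, 1.554, -0.134], TCP at [128.741, 560.371, 231.267] pointing down, gripper open.
Joint ranges: [-2.8, 2.8], [-0.68, 2.1], [0.12, 2.68], [-1.39, 4.53], [0.16, 2.79], [-2.81, 2.81]. Speed limits (rad/s): [1.89, 1.89, 2.22, 3.01, 3.01, 3.01].

INTERFACE

Orientations are given as a unit quaternion [w, x, y, z].
In Python, from bench import robot gives the robot as it stands.
- The arm moves only by the shell command python3 -m crank 'ROWS' [OPENING] [FORCE]. ROWS is JSON, a list of rows, each an object with "slide": the shift along the tool's x, y, z in mm, a list of three; "yaw": the turn about the tool's z in rad. A call has 1 to 12 rows; each row is the pose to reach, as a shift and turn from the pose commanded when the call began, along the tool's axes at that moment; what a row does not reach only later rows make up. A row lasts 1/12 s, in which the tool goes at most 41.7 mm and 7.16 degrees, less where a joint would pass 70% of its speed; a pose out of reach is approached as far as the arm can. A call with a gripper value outside its range is refused whole. OPENING is the finger opening in mm, from 0 to 85.4, set as the call begins (- or left out, the last holds). The fingers move at their own pace and stop on an object; FORCE is the grip in N (left out, the last holds). Time passes only in rows, so rows that repeat a pose let the fingers close. It gives the time, the measured TCP pose, the force, the opening and the grip force at its end, in the units of the state.
- robot.sense(): the state, without advancing time (a new reading comes with each control period).
- robot.read_camera(name): name is "scene" or "top" or "wrist"; returns a dict with "image" (420x560x3 uint8, blue, green, red), "vertical_fov" (degrees; the focal length in pixels is half the picture's height over the tangent of half this angle, whatever the lens; pixels are square), "cx", "cy" (the principal point, pixels), "rvec" (rotation vector, rad) and "tvec" (3), from world to camera coordinates, as OpenCV has them; the wrist camera has in their place "hand_eye" (4x4, takes a point from camera to tool coordinates, whose origin is the TCP and whose axes are the flange's). Camera axes: x right, y down, z forward; pixel columns grow to the right and rows downward; lengths in mm; the calibration is good to about 2 mm. A picture is of the moment at which its call begins: read the wrist's pose just before it. There is no depth.
- robot.finish_job(): hands the job in; it is judged then, once.
The state is a dict: "clock": time; "qpos": joint angles; "qd": joint speeds; "joint_efforts": joint torques, N m; "ee_pos": TCP position; "tcp_rot": TCP orientation; "force": force on the tool from outside, world axes, zero at the start; "wrist_torque": the same for the moment, N m; "opening": finger opening in mm; "finger_force": force on a finger pad.
Only numpy, scipy, OpenCV 4.12 (cv2) and the standard library are available. Lean on these libraries where they do the work, as an engineer would, in place of code of your own. Each camera call takes 0.05 s, during which the arm holds its last target. There are 200 camera calls.

TASK

Switch on the gift counter for opening: on the switch block, press the large round key (mains), then the square key (showcase lights), then the long bar key (till), each gently from above until it is fully down; they stay down. Leave the small round key (alarm) up, and do not push, tip or pick up the mug, gift box, gnome and candle standing around the block.

Things in the scene. Friction and masses are not known exactly. Their poses are not given: they have to be found in the camera images.
- dock: Fixed flat aluminium switch block, 180 x 180 mm and 30 mm high, lying on the counter; origin at the centre of its underside, z up. Four white switch modules are plugged into its top in a 2 x 2 grid at 77 mm pitch along its x and y; which module sits in which place changes.
- module_big_round: Fixed white plastic switch module, 62 x 62 mm and 16 mm high, on top of the block (its top is 46 mm above the counter), carrying the black large round key, 40 mm in diameter, in its middle. Origin at the centre of its underside; axes parallel to the block's.
- big_round_top (a point): Centre of the top face of the black large round key, 40 mm in diameter; the point moves with the key. Axes as the module's, z up. The face stands 18 mm above its module (64 mm above the counter) when up, 10 mm (56 mm above the counter) when fully down.
- key_big_round (a joint): Travel of the large round key: 0 = up (start), 0.008 m = fully down. It slides straight down against about 3 N of friction to its end stop, has no return spring and stays where it is left. The whole switch is rubber-sprung in its module: it also sinks about 1 mm for every 4 N while pressed and springs back when let go (not counted in this value).
- module_small_round: Fixed white plastic switch module, 62 x 62 mm and 16 mm high, on top of the block (its top is 46 mm above the counter), carrying the black small round key, 18 mm in diameter, in its middle. Origin at the centre of its underside; axes parallel to the block's.
- small_round_top (a point): Centre of the top face of the black small round key, 18 mm in diameter; the point moves with the key. Axes as the module's, z up. The face stands 18 mm above its module (64 mm above the counter) when up, 10 mm (56 mm above the counter) when fully down.
- key_small_round (a joint): Travel of the small round key: 0 = up (start), 0.008 m = fully down. It slides straight down against about 3 N of friction to its end stop, has no return spring and stays where it is left. The whole switch is rubber-sprung in its module: it also sinks about 1 mm for every 4 N while pressed and springs back when let go (not counted in this value).
- module_square: Fixed white plastic switch module, 62 x 62 mm and 16 mm high, on top of the block (its top is 46 mm above the counter), carrying the black square key, 38 x 38 mm, in its middle. Origin at the centre of its underside; axes parallel to the block's.
- square_top (a point): Centre of the top face of the black square key, 38 x 38 mm; the point moves with the key. Axes as the module's, z up. The face stands 18 mm above its module (64 mm above the counter) when up, 10 mm (56 mm above the counter) when fully down.
- key_square (a joint): Travel of the square key: 0 = up (start), 0.008 m = fully down. It slides straight down against about 3 N of friction to its end stop, has no return spring and stays where it is left. The whole switch is rubber-sprung in its module: it also sinks about 1 mm for every 4 N while pressed and springs back when let go (not counted in this value).
- module_bar: Fixed white plastic switch module, 62 x 62 mm and 16 mm high, on top of the block (its top is 46 mm above the counter), carrying the black long narrow bar key, 16 mm (x) by 54 mm (y), in its middle. Origin at the centre of its underside; axes parallel to the block's.
- bar_top (a point): Centre of the top face of the black long narrow bar key, 16 mm (x) by 54 mm (y); the point moves with the key. Axes as the module's, z up. The face stands 18 mm above its module (64 mm above the counter) when up, 10 mm (56 mm above the counter) when fully down.
- key_bar (a joint): Travel of the long narrow bar key: 0 = up (start), 0.008 m = fully down. It slides straight down against about 3 N of friction to its end stop, has no return spring and stays where it is left. The whole switch is rubber-sprung in its module: it also sinks about 1 mm for every 4 N while pressed and springs back when let go (not counted in this value).
- mug: Loose white ceramic mug, 80 mm in diameter, 90 mm high, 0.3 kg, handle on its +y side; origin at the centre of its underside. Bystander, beside the block.
- gift_box: Loose closed cardboard gift box, 75 x 75 x 60 mm high, 0.2 kg; origin at the centre of its underside. Bystander, beside the block.
- gnome: Loose gnome figurine, round, grey body with brown pointed hat, 64 mm in diameter, 96 mm high, 0.2 kg; origin at the centre of its underside. Bystander, beside the block.
- candle: Loose candle in an amber glass jar with lid, 68 mm in diameter, 80 mm high, 0.3 kg; origin at the centre of its underside. Bystander, beside the block.

How it is judged:
By the outcome, as a careful person would: the job done as asked, in the order asked, and still so for the second after the job is handed in, with the robot touching nothing.
It also fails if it takes over 48 s, if anything falls off the work surface, if the arm or the gripper's body presses on something with over 40 N, if the wrist force passes 120 N, or if a joint passes its speed limit or range.

## Working session

There is one attempt and no reset: what is moved stays moved. The work goes in short steps, Python scripts to look and compute and a shell command to move; the robot and the scene stay as the last step left them, time stands still between calls to the robot, and variables do not carry over. Pictures are saved under pics/ and viewed, at most 10 in all, crops included, and the job is handed in when it is done.

```bash
mkdir -p pics; python3 - <<'E'
from bench import robot
import cv2, numpy as np, pickle
s=robot.sense(); print(s)
d={'s':s}
for n in("scene","top"):
    c=robot.read_camera(n); d[n]=c; cv2.imwrite(f"pics/{n}1.png",c["image"])
    print(n,{k:v for k,v in c.items() if k!="image"})
pickle.dump(d,open("d1.pkl","wb"))
E
```

```text
{'clock': 0.0, 'qpos': array([ 1.21102572e+00,  1.50943501e-01,  1.43797978e+00, -1.11993424e-05,
        1.55378550e+00, -1.34001919e-01]), 'qd': array([ 0.00108528, -0.00185205, -0.00012645,  0.00161466,  0.00140241,
       -0.0002846 ]), 'joint_efforts': array([ 4.44776699e-03, -7.13100457e+01, -5.70862305e+01,  2.21892333e-04,
        8.94274068e-03,  8.09165982e-06]), 'ee_pos': array([128.66048744, 560.18856594, 230.72517419]), 'tcp_rot': array([-1.30954033e-04,  1.12644634e-01,  9.93635182e-01, -5.42511258e-04]), 'force': array([ 0.04692767, -0.41161702,  0.53914084]), 'wrist_torque': array([0.01913787, 0.02350855, 0.00525082]), 'finger_force': 0.0, 'opening': 85.26823363951333}
scene {'vertical_fov': 51.75192769910552, 'cx': 277.5263129146324, 'cy': 206.01944244674954, 'rvec': array([ 2.35105556,  0.93151943, -0.29298806]), 'tvec': array([-449.25908598, -252.25162581, 1073.48394609])}
top {'vertical_fov': 45.588086075546066, 'cx': 281.84587273734445, 'cy': 206.75207110030567, 'rvec': array([ 2.16290063, -2.21980283,  0.09471741]), 'tvec': array([  45.37685803,  572.22468781, 1072.6473694 ])}
```

View pics/top1.png

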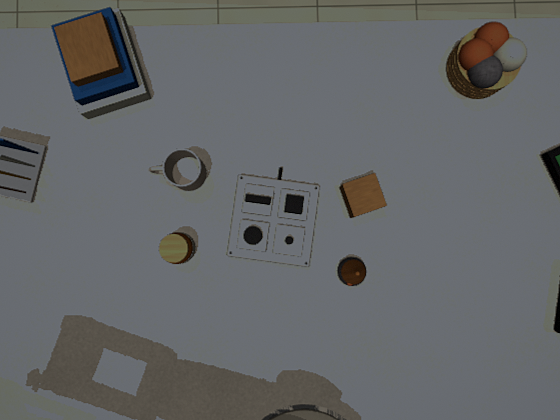

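View pics/scene1.png

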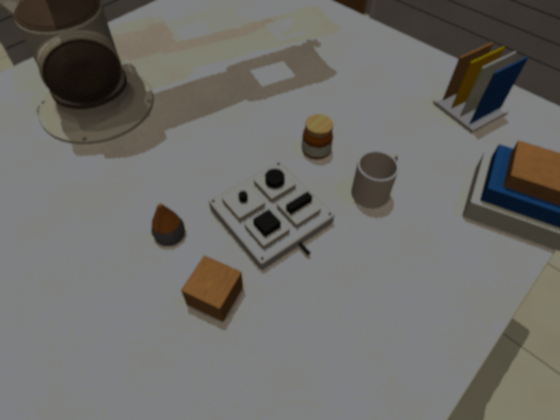

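The top view shows the bar at (258,199), the square at (294,204), the large round at (253,235) and the small round at (289,240). In the scene view they are at (298,203), (266,222), (274,178) and (243,197). The mug, candle, gift box and gnome stand around the block, and the arm is out of both views.

```bash
cat >h.py <<'E'
import cv2, numpy as np
def K(c):
    f=210/np.tan(np.radians(c["vertical_fov"])/2); return np.array([[f,0,c["cx"]],[0,f,c["cy"]],[0,0,1]])
def P(c): return K(c)@np.c_[cv2.Rodrigues(c["rvec"])[0],c["tvec"]]
def plane(c,uv,z):
    R=cv2.Rodrigues(c["rvec"])[0]; o=-R.T@c["tvec"]; d=R.T@np.linalg.inv(K(c))@[uv[0],uv[1],1.]
    return o+d*(z-o[2])/d[2]
E
python3 - <<'E'
from h import *; import pickle
d=pickle.load(open("d1.pkl","rb"))
seeds={'top':dict(bar=(258,199),sq=(294,204),big=(253,235),small=(289,240)),'scene':dict(bar=(298,203),sq=(266,222),big=(274,178),small=(243,197))}
B={}
for n in seeds:
    g=cv2.cvtColor(d[n]["image"],cv2.COLOR_BGR2GRAY); 
    for k,p in seeds[n].items():
        m=(g<45).astype(np.uint8); nl,lab,st,ce=cv2.connectedComponentsWithStats(m)
        i=lab[p[1],p[0]]; B[n,k]=ce[i]; print(n,k,g[p[1],p[0]],st[i],ce[i].round(1), cv2.minAreaRect(np.argwhere(lab==i)[:,::-1].astype(np.float32)))
pts={}
for k in seeds['top']:
    X=cv2.triangulatePoints(P(d['top']),P(d['scene']),B['top',k],B['scene',k]); X=(X[:3]/X[3]).ravel()
    print(k,'tri',X.round(1),'top@64',plane(d['top'],B['top',k],64).round(1),'scene@60',plane(d['scene'],B['scene',k],60).round(1))
for k,p,z in [('mug',(185,168),90),('candle',(174,248),80),('gift',(362,193),60),('gnome',(352,270),50)]: print(k,plane(d['top'],p,z).round(0))
im=np.hstack([cv2.resize(d['top']['image'][150:290,140:400],None,fx=2.8,fy=2.8)]);cv2.imwrite('pics/crop1.png',cv2.convertScaleAbs(im,alpha=2))
E
```

```text
top bar 21 [245 194  26  11 195] [257.7 198.9] ((257.7200012207031, 198.95997619628906), (25.173004150390625, 7.636753559112549), 8.130102157592773)
top sq 16 [284 194  20  20 312] [293.8 203.8] ((293.8800048828125, 203.83999633789062), (17.5362491607666, 17.819091796875), 8.13010311126709)
top big 20 [244 226  18  19 263] [252.5 234.9] ((252.5, 235.0), (18.0, 17.0), 90.0)
top small 20 [285 236   8   8  49] [288.8 239.9] ((288.5, 239.5), (7.0, 7.0), 90.0)
scene bar 16 [287 193  24  21 249] [298.5 203. ] ((298.5281066894531, 203.044921875), (9.5399808883667, 26.923946380615234), 57.9946174621582)
scene sq 15 [254 211  26  25 407] [266.5 223.2] ((266.6153564453125, 222.9230499267578), (20.523906707763672, 21.63330841064453), 56.3099365234375)
scene big 16 [266 170  18  18 275] [274.4 178.5] ((274.5, 178.5), (17.0, 17.0), 90.0)
scene small 10 [240 192   7  11  64] [242.9 196.8] ((243.0, 197.0), (10.0, 6.0), 90.0)
bar tri [589.7  82.6  52.7] top@64 [587.9  81.5  64. ] scene@60 [594.1  79.4  60. ]
sq tri [577.4   6.4  52.8] top@64 [575.6   5.9  64. ] scene@60 [582.    4.2  60. ]
big tri [513.8  95.4  52.6] top@64 [512.7  94.   64. ] scene@60 [519.2  92.1  60. ]
small tri [501.3  19.3  53. ] top@64 [500.3  18.6  64. ] scene@60 [506.7  17.2  60. ]
mug [653. 228.  90.]
candle [490. 255.  80.]
gift [ 595. -139.   60.]
gnome [ 433. -114.   50.]
```

View pics/crop1.png

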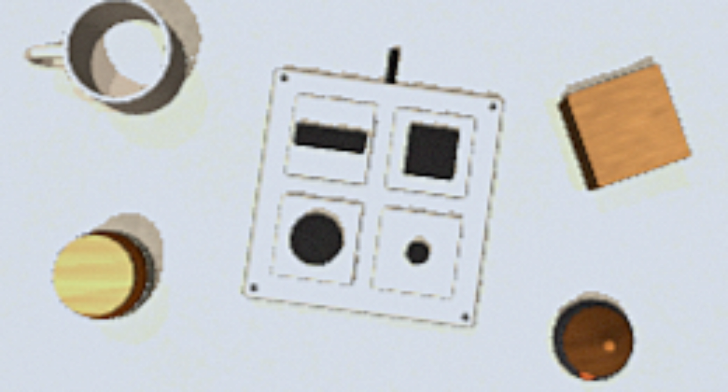

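```bash
python3 -m crank '[{"slide":[-8,-6,0],"yaw":0},{"slide":[-28,-21,0],"yaw":0},{"slide":[-58,-44,0],"yaw":0},{"slide":[-88,-67,0],"yaw":0},{"slide":[-118,-90,0],"yaw":0},{"slide":[-148,-113,0],"yaw":0},{"slide":[-178,-136,0],"yaw":0},{"slide":[-208,-159,0],"yaw":0},{"slide":[-238,-182,0],"yaw":0},{"slide":[-260,-199,0],"yaw":0},{"slide":[-275,-210,0],"yaw":0},{"slide":[-280,-214,0],"yaw":0}]' 0 40
python3 -m crank '[{"slide":[-8,-6,0],"yaw":0},{"slide":[-28,-21,0],"yaw":0},{"slide":[-58,-44,0],"yaw":0},{"slide":[-88,-67,0],"yaw":0},{"slide":[-118,-90,0],"yaw":0},{"slide":[-148,-113,0],"yaw":0},{"slide":[-178,-136,0],"yaw":0},{"slide":[-190,-146,0],"yaw":0},{"slide":[-198,-152,0],"yaw":0},{"slide":[-200,-153,0],"yaw":0},{"slide":[-200,-153,0],"yaw":0}]'
python3 - <<'E'
from bench import robot
import cv2,pickle
s=robot.sense();c=robot.read_camera("wrist");print(s['ee_pos'],s['tcp_rot'],s['force'],s['opening'],c["hand_eye"],c["vertical_fov"],c["cx"],c["cy"])
cv2.imwrite("pics/w1.png",cv2.convertScaleAbs(c["image"],alpha=1.7));pickle.dump((s,c),open("w1.pkl","wb"))
E
```

```text
clock: 1.1
ee_pos: [355.1, 286.6, 231.2]
tcp_rot: [0.0, 0.114, 0.993, -0.0]
force: [-0.8, 0.2, -0.1]
opening: -0.1
finger_force: 0.0
clock: 2.02
ee_pos: [514.2, 95.7, 231.1]
tcp_rot: [-0.0, 0.113, 0.994, 0.0]
force: [-1.0, 0.2, 0.8]
opening: -0.1
finger_force: 0.0
[514.17314503  95.74765936 231.11620554] [-2.69286809e-04  1.12541929e-01  9.93646939e-01  3.88615999e-05] [-1.01178857  0.17257468  0.80224165] -0.1403763105711848 [[ 1.67791731e-04 -9.49645053e-01 -3.13327697e-01  8.10884927e+01]
 [ 9.99999983e-01  1.37358394e-04  1.19204302e-04 -6.72594124e-01]
 [-7.01635859e-05 -3.13327712e-01  9.49645060e-01 -1.42076777e+02]
 [ 0.00000000e+00  0.00000000e+00  0.00000000e+00  1.00000000e+00]] 60.128063103958084 277.56912793189036 212.80632402210995
```

View pics/w1.png

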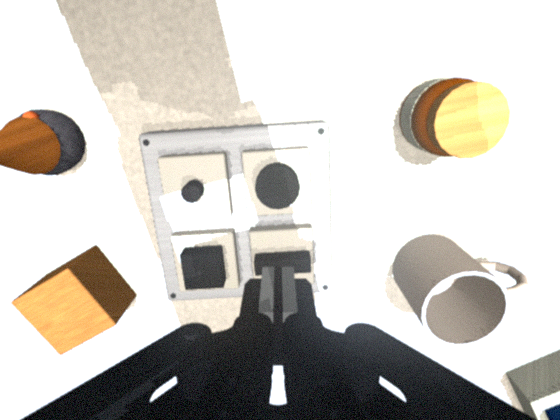

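The wrist view shows the large round key at (277,186), the small round at (192,190), the square at (205,267) and the bar at (283,262), partly behind the fingertips. I'll cast rays through these and compare with the top and scene result.

```bash
cat >>h.py <<'E'
from scipy.spatial.transform import Rotation as Ro
def wcam(s,c):
    T=np.eye(4);q=s['tcp_rot'];T[:3,:3]=Ro.from_quat([q[1],q[2],q[3],q[0]]).as_matrix();T[:3,3]=s['ee_pos']
    C=np.linalg.inv(T@c["hand_eye"]);c=dict(c);c["rvec"]=cv2.Rodrigues(C[:3,:3])[0].ravel();c["tvec"]=C[:3,3];return c
E
python3 - <<'E'
from h import *; import pickle
s,c=pickle.load(open("w1.pkl","rb"));c=wcam(s,c);d=pickle.load(open("d1.pkl","rb"))
g=cv2.cvtColor(c["image"],cv2.COLOR_BGR2GRAY)
tb=dict(big=(252.5,234.9),small=(288.8,239.9),sq=(293.8,203.8))
sb=dict(big=(274.4,178.5),small=(242.9,196.8),sq=(266.5,223.2))
nl,lab,st,ce=cv2.connectedComponentsWithStats((g<38).astype(np.uint8))
for k,p in dict(big=(277,186),small=(192,190),sq=(205,267)).items():
    i=lab[p[1],p[0]];print(k,g[p[1],p[0]],st[i],ce[i],plane(c,ce[i],64).round(1))
    for n,b in(('top',tb),('scene',sb)):
        X=cv2.triangulatePoints(P(d[n]),P(c),np.array(b[k]),ce[i]);print('  with',n,(X[:3]/X[3]).ravel().round(1))
E
```

```text
big 59 [     0      0    560    420 202044] [280.74763418 182.63942508] [507.9  99.4  64. ]
  with top [513.6  96.3  36.6]
  with scene [512.1  99.1  48.1]
small 55 [     0      0    560    420 202044] [280.74763418 182.63942508] [507.9  99.4  64. ]
  with top [502.7  47.9 102.8]
  with scene [498.7  63.1  19.9]
sq 41 [     0      0    560    420 202044] [280.74763418 182.63942508] [507.9  99.4  64. ]
  with top [ 668.7    2.2 -809.1]
  with scene [528.   78.2 -69.3]
```

```bash
python3 - <<'E'
from h import *; import pickle
s,c=pickle.load(open("w1.pkl","rb"));c=wcam(s,c);d=pickle.load(open("d1.pkl","rb"))
g=cv2.cvtColor(c["image"],cv2.COLOR_BGR2GRAY)
tb=dict(big=(252.5,234.9),small=(288.8,239.9),sq=(293.8,203.8))
sb=dict(big=(274.4,178.5),small=(242.9,196.8),sq=(266.5,223.2))
nl,lab,st,ce=cv2.connectedComponentsWithStats((g<75).astype(np.uint8))
for k,p in dict(big=(277,186),small=(192,190),sq=(205,267)).items():
    i=lab[p[1],p[0]];print(k,st[i],ce[i].round(1),plane(c,ce[i],62).round(1))
    for n,b in(('top',tb),('scene',sb)):
        X=cv2.triangulatePoints(P(d[n]),P(c),np.array(b[k]),ce[i]);print('  with',n,(X[:3]/X[3]).ravel().round(1))
E
```

```text
big [ 256  163   43   46 1546] [276.7 185.5] [510.1  95.2  62. ]
  with top [512.9  94.6  50.6]
  with scene [513.8  96.1  51.9]
small [182 180  21  22 363] [192.3 190.4] [497.8  21.4  62. ]
  with top [500.3  18.1  50.4]
  with scene [501.2  20.   52.4]
sq [ 181  245   45   45 1731] [203.2 267.1] [572.1   9.4  62. ]
  with top [576.7   5.5  51.1]
  with scene [577.6   7.1  52.1]
```

```bash
python3 -m crank '[{"slide":[0,0,10],"yaw":0},{"slide":[0,0,35],"yaw":0},{"slide":[0,0,65],"yaw":0},{"slide":[0,0,95],"yaw":0},{"slide":[0,0,125],"yaw":0},{"slide":[0,0,148],"yaw":0},{"slide":[0,0,158],"yaw":0},{"slide":[0,0,161],"yaw":0},{"slide":[0,0,161],"yaw":0}]'
python3 -m crank '[{"slide":[0,0,1],"yaw":0},{"slide":[0,0,2],"yaw":0},{"slide":[0,0,3],"yaw":0},{"slide":[0,0,4],"yaw":0},{"slide":[0,0,5],"yaw":0},{"slide":[0,0,6],"yaw":0},{"slide":[0,0,7],"yaw":0},{"slide":[0,0,8],"yaw":0},{"slide":[0,0,8],"yaw":0}]'
```

```text
clock: 2.82
ee_pos: [514.1, 95.7, 70.4]
tcp_rot: [-0.0, 0.112, 0.994, -0.0]
force: [0.6, 0.2, 0.4]
opening: 0.1
finger_force: 0.0
clock: 3.57
ee_pos: [514.4, 95.2, 62.2]
tcp_rot: [0.0, 0.113, 0.994, -0.0]
force: [-0.1, -0.6, 2.5]
opening: -0.0
finger_force: 1.2
```

```bash
python3 -m crank '[{"slide":[0,0,1],"yaw":0},{"slide":[0,0,2],"yaw":0},{"slide":[0,0,3],"yaw":0},{"slide":[0,0,4],"yaw":0},{"slide":[0,0,5],"yaw":0},{"slide":[0,0,6],"yaw":0},{"slide":[0,0,6],"yaw":0}]'
python3 -m crank '[{"slide":[0,0,0.6],"yaw":0},{"slide":[0,0,1.2],"yaw":0},{"slide":[0,0,1.8],"yaw":0},{"slide":[0,0,1.8],"yaw":0},{"slide":[0,0,1.8],"yaw":0}]'
```

```text
clock: 4.15
ee_pos: [514.4, 95.2, 56.1]
tcp_rot: [-0.0, 0.113, 0.994, -0.0]
force: [0.4, 0.1, 2.9]
opening: 0.1
finger_force: 1.2
clock: 4.57
ee_pos: [514.4, 95.2, 54.6]
tcp_rot: [0.0, 0.113, 0.994, -0.0]
force: [-0.3, -0.7, 5.1]
opening: 0.2
finger_force: 2.5
```

Force is starting to climb, so the key has reached its stop. I'll press a little more to confirm, then lift.

```bash
python3 -m crank '[{"slide":[0,0,0.4],"yaw":0},{"slide":[0,0,0.8],"yaw":0},{"slide":[0,0,1.2],"yaw":0},{"slide":[0,0,1.2],"yaw":0},{"slide":[0,0,1.2],"yaw":0}]'
python3 -m crank '[{"slide":[0,0,-2],"yaw":0},{"slide":[0,0,-6],"yaw":0},{"slide":[0,0,-15],"yaw":0},{"slide":[0,0,-25],"yaw":0},{"slide":[0,0,-35],"yaw":0},{"slide":[0,0,-40],"yaw":0},{"slide":[0,0,-40],"yaw":0}]'
python3 - <<'E'
from bench import robot
import numpy as np
s=robot.sense();q=s['tcp_rot']
from scipy.spatial.transform import Rotation as Ro
R=Ro.from_quat([q[1],q[2],q[3],q[0]]).as_matrix()
for t in([576.5,6.5],[589.5,82.5]): print(R.T@(np.array(t+[72])-s['ee_pos']))
print(R.T@[589.5-576.5,76,0],s['ee_pos'])
E
```

```text
clock: 4.98
ee_pos: [514.5, 95.2, 53.6]
tcp_rot: [0.0, 0.113, 0.994, -0.0]
force: [-1.5, -0.6, 8.5]
opening: 0.2
finger_force: 4.3
clock: 5.57
ee_pos: [515.1, 95.3, 95.0]
tcp_rot: [0.001, 0.113, 0.994, 0.0]
force: [0.2, -0.5, 0.3]
opening: -0.4
finger_force: 0.0
[-79.69152387 -72.7690821   23.14061897]
[-75.34955202   4.21238587  23.17011929]
[4.34197185e+00 7.69814680e+01 2.95003216e-02] [515.0659327   95.26117546  94.99729634]
```

```bash
python3 -m crank '[{"slide":[-6,-5,0],"yaw":0},{"slide":[-22,-20,0],"yaw":0},{"slide":[-42,-38,0],"yaw":0},{"slide":[-62,-57,0],"yaw":0},{"slide":[-75,-69,0],"yaw":0},{"slide":[-80,-73,0],"yaw":0},{"slide":[-80,-73,5],"yaw":0},{"slide":[-80,-73,15],"yaw":0},{"slide":[-80,-73,24],"yaw":0},{"slide":[-80,-73,26],"yaw":0},{"slide":[-80,-73,26],"yaw":0}]'
python3 -m crank '[{"slide":[0,0,1],"yaw":0},{"slide":[0,0,2],"yaw":0},{"slide":[0,0,3],"yaw":0},{"slide":[0,0,4],"yaw":0},{"slide":[0,0,5],"yaw":0},{"slide":[0,0,6],"yaw":0},{"slide":[0,0,7],"yaw":0},{"slide":[0,0,8],"yaw":0},{"slide":[0,0,8],"yaw":0}]'
python3 -m crank '[{"slide":[0,0,1],"yaw":0},{"slide":[0,0,2],"yaw":0},{"slide":[0,0,3],"yaw":0},{"slide":[0,0,4],"yaw":0},{"slide":[0,0,5],"yaw":0},{"slide":[0,0,5],"yaw":0}]'
```

```text
clock: 6.48
ee_pos: [575.1, 7.0, 66.1]
tcp_rot: [-0.001, 0.112, 0.994, -0.0]
force: [0.1, -0.1, -0.4]
opening: 0.4
finger_force: 0.0
clock: 7.23
ee_pos: [576.1, 6.2, 59.2]
tcp_rot: [0.0, 0.113, 0.994, 0.0]
force: [0.7, 2.2, 2.8]
opening: 0.0
finger_force: 1.2
clock: 7.73
ee_pos: [576.1, 6.2, 54.3]
tcp_rot: [0.0, 0.113, 0.994, -0.0]
force: [-0.1, 2.4, 6.2]
opening: 0.1
finger_force: 3.1
```

```bash
python3 -m crank '[{"slide":[0,0,0.4],"yaw":0},{"slide":[0,0,0.8],"yaw":0},{"slide":[0,0,0.8],"yaw":0},{"slide":[0,0,0.8],"yaw":0}]'
python3 -m crank '[{"slide":[0,0,-2],"yaw":0},{"slide":[0,0,-6],"yaw":0},{"slide":[0,0,-15],"yaw":0},{"slide":[0,0,-25],"yaw":0},{"slide":[0,0,-35],"yaw":0},{"slide":[0,0,-40],"yaw":0},{"slide":[0,0,-40],"yaw":0}]'
python3 -m crank '[{"slide":[0,5,0],"yaw":0},{"slide":[1,20,0],"yaw":0},{"slide":[2,40,0],"yaw":0},{"slide":[3,60,0],"yaw":0},{"slide":[4,72,0],"yaw":0},{"slide":[4,77,0],"yaw":0},{"slide":[4,77,0],"yaw":0},{"slide":[4,77,8],"yaw":0},{"slide":[4,77,18],"yaw":0},{"slide":[4,77,23],"yaw":0},{"slide":[4,77,23],"yaw":0},{"slide":[4,77,23],"yaw":0}]'
```

```text
clock: 8.07
ee_pos: [576.2, 6.2, 53.8]
tcp_rot: [0.0, 0.113, 0.994, -0.0]
force: [-0.6, 2.6, 8.1]
opening: 0.3
finger_force: 4.0
clock: 8.65
ee_pos: [576.7, 6.0, 95.3]
tcp_rot: [0.001, 0.113, 0.994, -0.0]
force: [-0.3, -1.0, -0.0]
opening: -0.1
finger_force: 0.0
clock: 9.65
ee_pos: [589.1, 81.6, 69.9]
tcp_rot: [-0.001, 0.113, 0.994, -0.0]
force: [-0.1, -0.2, 1.5]
opening: -0.1
finger_force: 0.0
```

```bash
python3 -m crank '[{"slide":[0,0,1],"yaw":0},{"slide":[0,0,2],"yaw":0},{"slide":[0,0,3],"yaw":0},{"slide":[0,0,4],"yaw":0},{"slide":[0,0,5],"yaw":0},{"slide":[0,0,6],"yaw":0},{"slide":[0,0,7],"yaw":0},{"slide":[0,0,8],"yaw":0},{"slide":[0,0,9],"yaw":0},{"slide":[0,0,9],"yaw":0}]'
python3 -m crank '[{"slide":[0,0,1],"yaw":0},{"slide":[0,0,2],"yaw":0},{"slide":[0,0,3],"yaw":0},{"slide":[0,0,4],"yaw":0},{"slide":[0,0,5],"yaw":0},{"slide":[0,0,6],"yaw":0},{"slide":[0,0,6],"yaw":0}]'
```

```text
clock: 10.48
ee_pos: [589.4, 82.1, 61.4]
tcp_rot: [0.0, 0.113, 0.994, -0.0]
force: [-0.1, 0.2, 2.3]
opening: 0.2
finger_force: 1.2
clock: 11.07
ee_pos: [589.4, 82.1, 55.3]
tcp_rot: [-0.0, 0.113, 0.994, -0.0]
force: [-0.1, 0.8, 2.2]
opening: -0.1
finger_force: 1.2
```

```bash
python3 -m crank '[{"slide":[0,0,0.6],"yaw":0},{"slide":[0,0,1.2],"yaw":0},{"slide":[0,0,1.8],"yaw":0},{"slide":[0,0,1.8],"yaw":0},{"slide":[0,0,1.8],"yaw":0}]'
python3 -m crank '[{"slide":[0,0,-2],"yaw":0},{"slide":[0,0,-6],"yaw":0},{"slide":[0,0,-20],"yaw":0},{"slide":[0,0,-45],"yaw":0},{"slide":[0,0,-75],"yaw":0},{"slide":[0,0,-105],"yaw":0},{"slide":[0,0,-135],"yaw":0},{"slide":[0,0,-165],"yaw":0},{"slide":[10,0,-180],"yaw":0},{"slide":[20,0,-190],"yaw":0},{"slide":[20,0,-190],"yaw":0}]'
python3 - <<'E'
from bench import robot
import cv2
c=robot.read_camera("wrist")["image"];d=robot.read_camera("scene")["image"][130:290,130:430]
cv2.imwrite("pics/w2.png",cv2.convertScaleAbs(c,alpha=1.5));cv2.imwrite("pics/s2.png",cv2.convertScaleAbs(cv2.resize(d,None,fx=2.6,fy=2.6),alpha=2))
E
```

```text
clock: 11.48
ee_pos: [589.4, 82.1, 54.0]
tcp_rot: [0.0, 0.113, 0.994, -0.0]
force: [-2.2, 0.1, 7.6]
opening: -0.2
finger_force: 3.7
clock: 12.4
ee_pos: [569.1, 87.0, 245.8]
tcp_rot: [0.001, 0.112, 0.994, 0.0]
force: [-0.2, 1.2, 0.1]
opening: 0.1
finger_force: 0.0
```

View pics/w2.png

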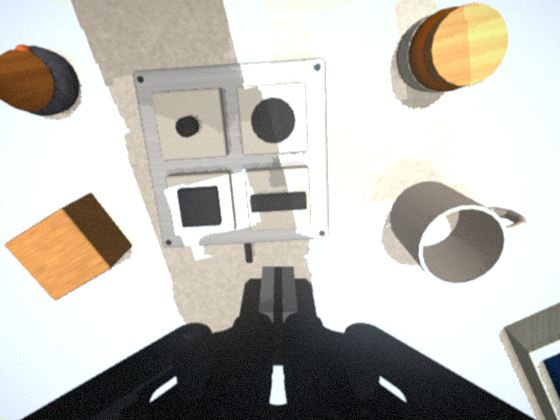

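View pics/s2.png

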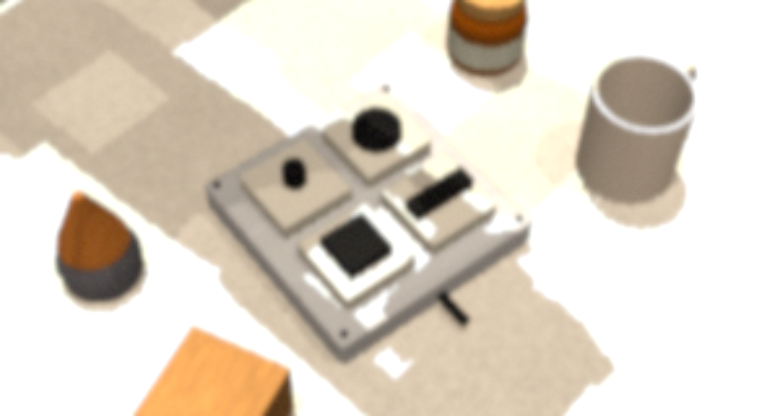

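The wrist and scene views show the three pressed keys looking lower, the small round key still tall at scene crop (293,173), and all four bystanders standing where they were. One quick check compares key blob positions before and after.

```bash
python3 - <<'E'
from bench import robot
import cv2,pickle,numpy as np
a=pickle.load(open("d1.pkl","rb"))["scene"]["image"];b=robot.read_camera("scene")["image"]
for k,p in dict(bar=(298,203),sq=(266,222),big=(274,179),small=(243,197)).items():
    for im in(a,b):
        g=cv2.cvtColor(im,cv2.COLOR_BGR2GRAY);_,lab,st,ce=cv2.connectedComponentsWithStats((g<45).astype(np.uint8));i=lab[p[1],p[0]];print(k,st[i],ce[i].round(1))
E
```

```text
bar [287 193  24  21 249] [298.5 203. ]
bar [287 196  24  17 186] [298.2 204.2]
sq [254 211  26  25 407] [266.5 223.2]
sq [254 214  26  22 331] [266.4 224.2]
big [266 170  18  18 275] [274.4 178.5]
big [266 172  18  16 230] [274.3 179.8]
small [240 192   7  11  64] [242.9 196.8]
small [239 191   8  11  76] [242.6 196.2]
```

The three pressed keys dropped by 2–3 px, and the small round key did not move.

```bash
python3 -c "
from bench import robot
print(robot.finish_job())"
```

```text
the job is handed in; nothing more can be done
None
```

I pressed the large round, square and long bar keys fully down in that order (at most 8.5 N), left the small round alarm key up and the bystanders untouched, and handed the job in about 12.5 s into the 48 s limit.

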